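Bring the tyre valve to the top

TASK

The larger of the two cart wheels on the bench stands is about to be pumped up: turn it until its valve stem is at the top, straight above the axle, and leave it standing still there. Leave the smaller wheel as it is.

Things in the scene. Friction and masses are not known exactly. Their poses are not given: they have to be found in the camera images.
- big_hub (a point): centre of the larger wheel, 120 mm above the bench. Black tyre 180 mm across, 36 mm wide, flat side walls 64 to 80 mm from the axle; grey disc inside. Stands upright in a fork on a fixed wooden foot; fork and nuts reach 18 mm above the axle, 45 mm either side of the wheel's middle plane; the tyre's upper half is free. x: along the axle, away from the robot; z up; does not turn with the wheel.
- big_valve (a point): valve stem of the larger wheel: slanted, brass with black cap, 9 to 11 mm thick, 30 mm long, on the wheel's side that faces the robot, just inside the tyre. Origin mid-stem, 50 mm from the axle line, 12 mm to the robot's side of the wheel's middle plane. Turns with the wheel; z points from the axle outwards to the tyre.
- big_wheel (a joint): angle of the larger wheel, rad: 0 with the valve stem at the top, positive with the stem to the right as seen from the robot (+1.57: level with the axle). Starts between 0.5 and 1.5. The wheel turns freely either way with little friction (0.025 N m), is balanced and stays where it is left.
- small_valve (a point): valve stem of the smaller wheel, which is alike but 136 mm across, its axle 96 mm above the bench, on its own stand to the left or right of the larger one (centres 0.16 to 0.32 m apart). Origin mid-stem, 34 mm from its axle line.

How it is judged (in metres and radians):
At the end, for the whole second after the job is handed in: the larger wheel's valve stem is straight above the axle to within 0.22 rad (about 12.5 degrees; 11 mm sideways at the stem) and the wheel is at rest (angle between big_valve's own z axis and vertical below 0.22 rad and velocity of joint big_wheel between -0.05 and 0.05 rad/s); the robot touches nothing.
It fails at once if the smaller wheel is turned: its valve stem moves by more than 15 mm (distance of small_valve from where it was at the start of the episode above 0.015 m).
It also fails if it takes over 40 s, if anything falls off the work surface, if the arm or the gripper's body presses on something with over 40 N, if the wrist force passes 120 N, or if a joint passes its speed limit or range.

ROBOT

A 6-joint arm with a two-finger parallel gripper is mounted at the origin on a cart in front of the work surface, level with it; the furniture and walls round the work are solid. World frame = base frame: x ahead of the robot, y to its left, z up, the work surface at z = 0. Lengths are in mm, angles in rad, forces in N, time in s.
With the tool pointing down it reaches from about 275 to 750 mm from the base axis. Payload 10.2 kg.
Tool frame: the origin (TCP) lies where the fingers leave the gripper's body, on its centre line; the fingertips stand 73 mm ahead of it and the grasp point (between the pads) lies 54 mm ahead of it; z points along the fingers, y is the line along which they close (so a half turn about z gives the same grasp; the last joint's range is limited). The gripper opens to 85 mm and grips with 20 to 120 N. Pads are 22 mm wide; open, the fingers measure 114 mm over their backs; the gripper's body (76 mm by 85 mm) begins 54 mm behind the grasp point. The pads swing forward as they close: fully open they stand 13 mm farther back than shut.
Start: joints at [1.032, 0.313, 1.498, -0, 1.331, -0.223], TCP at [163.066, 499.04, 303.894] pointing down, gripper open.
Joint ranges: [-2.94, 2.94], [-0.97, 2.17], [0.19, 2.56], [-1.23, 4.37], [0.02, 3.11], [-2.88, 2.88]. Speed limits (rad/s): [2.39, 2.39, 3.01, 3.14, 3.14, 3.14].

INTERFACE

Orientations are given as a unit quaternion [w, x, y, z].
In Python, from rig import ctrl gives the robot as it stands.
- The arm moves only by the shell command python3 -m creep 'ROWS' [OPENING] [FORCE]. ROWS is JSON, a list that holds one entry, the list of rows, each a list of 6 numbers: the shift along the world's x, y, z in units of 25 mm (1.0 is 25 mm), then the turn, a rotation vector about the world's x, y, z in units of 5 degrees (1.0 is 5 degrees). In form: [[[x, y, z, ax, ay, az], ...]]. A call has 1 to 20 rows; each row is the pose to reach, as a shift and turn from the pose commanded when the call began; what a row does not reach only later rows make up. A row lasts 1/12 s, in which the tool goes at most 41.7 mm and 7.16 degrees, less where a joint would pass 70% of its speed; a pose out of reach is approached as far as the arm can. A call with a gripper value outside its range is refused whole. OPENING is the finger opening in mm, from 0 to 85.4, set as the call begins (- or left out, the last holds). The fingers move at their own pace and stop on an object; FORCE is the grip in N (left out, the last holds). Time passes only in rows, so rows that repeat a pose let the fingers close. It gives the time, the measured TCP pose, the force, the opening and the grip force at its end, in the units of the state.
- ctrl.sense(): the state, without advancing time (a new reading comes with each control period).
- ctrl.capture(name): name is "scene" or "side" or "wrist"; returns a dict with "image" (420x560x3 uint8, red, green, blue), "fx", "fy", "cx", "cy" (pixels), "R" (3x3) and "t" (3): a world point X has camera coordinates R X + t. Camera axes: x right, y down, z forward; pixel columns grow to the right and rows downward; lengths in mm; the calibration is good to about 2 mm. A picture is of the moment at which its call begins. There is no depth.
- ctrl.finish_job(): hands the job in; it is judged then, once.
The state is a dict: "time_s": time; "joints": joint angles; "dq": joint speeds; "tau": joint torques, N m; "eef_pos": TCP position; "ee_rot": TCP orientation; "force": force on the tool from outside, world axes, zero at the start; "wrist_torque": the same for the moment, N m; "grip_width": opening from 0.0 (shut) to 1.0 (fully open); "grip_force": force on a finger pad.
Only numpy, scipy, OpenCV 4.12 (cv2) and the standard library are available. Lean on these libraries where they do the work, as an engineer would, in place of code of your own. Each camera call takes 0.05 s, during which the arm holds its last target. There are 200 camera calls.

## Working session

There is one attempt and no reset: what is moved stays moved. The work goes in short steps, Python scripts to look and compute and a shell command to move; the robot and the scene stay as the last step left them, time stands still between calls to the robot, and variables do not carry over. Pictures are saved under pics/ and viewed, at most 10 in all, crops included, and the job is handed in when it is done.

```bash
mkdir -p pics; ls; python3 - <<'E'
from rig import ctrl
import cv2, numpy as np, json
cal={}
for n in ["scene","side"]:
    c=ctrl.capture(n); cv2.imwrite(f"pics/{n}0.png",c["image"][:,:,::-1])
    print(n,c["fx"],c["cx"],c["cy"],np.round(c["R"],3).tolist(),np.round(c["t"],1).tolist())
print(ctrl.sense()["ee_rot"])
E
```

```text
pics
scene 520.8072811591503 279.433146268811 214.108450869228 [[0.812, -0.584, -0.0], [-0.327, -0.454, -0.829], [0.484, 0.673, -0.56]] [-619.9, 201.5, 889.6]
side 397.56850465705236 279.84300699173053 206.13735508228575 [[-0.883, -0.47, -0.021], [-0.286, 0.572, -0.769], [0.373, -0.673, -0.639]] [311.0, 457.0, 590.5]
[-2.15316830e-04  1.57224663e-01  9.87562685e-01 -5.50298396e-04]
```

View pics/scene0.png

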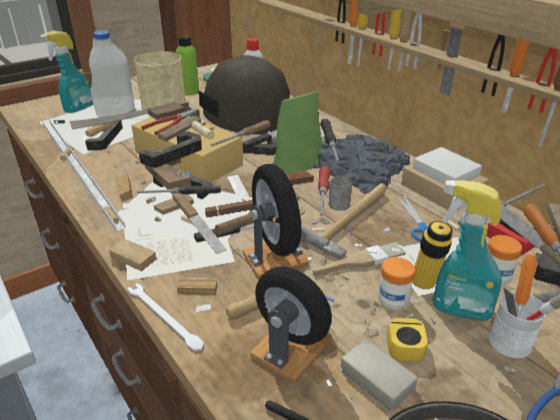

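View pics/side0.png

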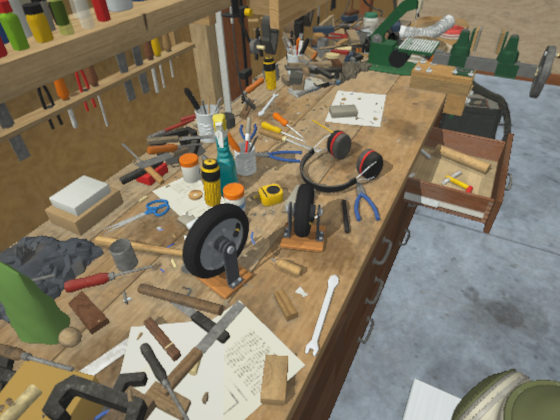

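The scene view has the larger wheel at about (276,209) and the smaller at (293,306). In the side view the larger is at (216,240) and the smaller at (304,210). I need zoomed crops to find the stems and hubs.

```bash
python3 - <<'E'
import cv2, numpy as np
a=cv2.imread("pics/scene0.png")[150:290,220:340]; b=cv2.imread("pics/side0.png")[180:300,170:350]
a=cv2.resize(a,None,fx=4,fy=4,interpolation=cv2.INTER_CUBIC);b=cv2.resize(b,None,fx=4,fy=4,interpolation=cv2.INTER_CUBIC)
cv2.imwrite("pics/ca.png",a);cv2.imwrite("pics/cb.png",b)
E
```

```text
(no output)
```

View pics/ca.png

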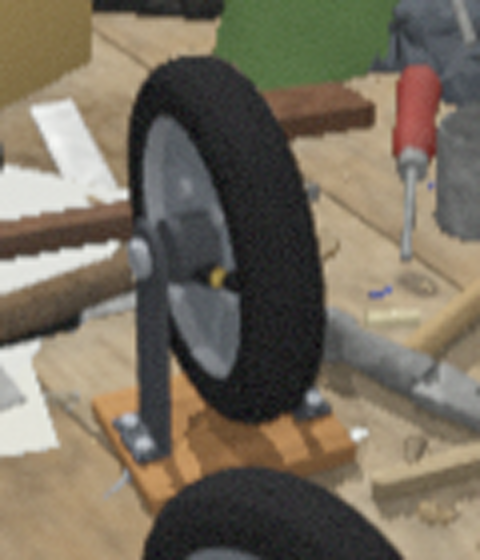

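View pics/cb.png

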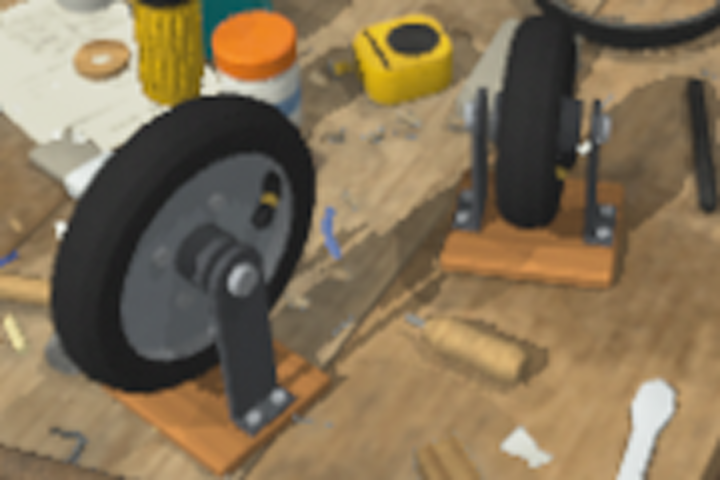

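The crops show the larger wheel's robot-side nut at scene (254.8,214.3) and side (230.5,250). Its far nut is at scene (298,197.5). The brass of its stem is at scene (274.2,218.8) and side (237,230), up and to the right of the axle.

```bash
cat > h.py <<'E'
import numpy as np, cv2
from rig import ctrl
def cam(n):
    c=ctrl.capture(n); c["R"]=np.array(c["R"]);c["t"]=np.array(c["t"]);return c
def ray(c,p):
    d=c["R"].T@np.array([(p[0]-c["cx"])/c["fx"],(p[1]-c["cy"])/c["fy"],1.]);return -c["R"].T@c["t"],d/np.linalg.norm(d)
def onz(c,p,z):
    o,d=ray(c,p);return o+d*(z-o[2])/d[2]
def tri(a,p,b,q):
    o,d=ray(a,p);u,e=ray(b,q);s=np.linalg.lstsq(np.c_[d,-e],u-o,rcond=None)[0]
    return (o+d*s[0]+u+e*s[1])/2, np.linalg.norm(o+d*s[0]-u-e*s[1])
def proj(c,X):
    x=c["R"]@X+c["t"];return x[0]/x[2]*c["fx"]+c["cx"],x[1]/x[2]*c["fy"]+c["cy"]
E
python3 - <<'E'
from h import *
np.set_printoptions(precision=1,suppress=True)
s,d=cam("scene"),cam("side")
n,e=tri(s,(254.8,214.3),d,(230.5,250));print("nut",n,e)
v,e=tri(s,(274.2,218.8),d,(237,230));print("valve",v,e)
f=onz(s,(298,197.5),120);nn=onz(s,(254.8,214.3),120);print("nuts z120",nn,f,onz(d,(230.5,250),120))
ax=(f-nn)[:2];L=np.hypot(*ax);ax/=L;yaw=np.arctan2(ax[1],ax[0]);h=np.r_[(nn+f)[:2]/2,120];print("L",L,"yaw",yaw,"hub",h)
r=np.array([ax[1],-ax[0],0]);w=v-h
print("along axle",w[:2]@ax,"right",w@r,"up",w[2],"ang",np.arctan2(w@r,w[2]))
# small wheel
print("small nuts", onz(s,(274+6,324),96), tri(s,(220+59,320),d,(170+150,180+31)))
for a in np.arange(0,6.3,.8):
    X=h+90*(np.sin(a)*r+np.cos(a)*np.array([0,0,1]));print(np.array(proj(s,X)),np.array(proj(d,X)))
E
```

```text
nut [ 570.7 -188.9  120.2] 1.5864904282902061
valve [ 582.4 -236.5  133. ] 0.7988585036951368
nuts z120 [ 571.8 -188.1  120. ] [ 673.  -188.5  120. ] [ 569.9 -188.6  120. ]
L 101.210644486005 yaw -0.004413695400388908 hub [ 622.4 -188.3  120. ]
along axle -39.835955097666066 right 48.382600156050444 up 12.959408557325617 ang 1.3090869992888794
small nuts [ 460.5 -422.9   96. ] (array([ 461.2, -417.6,   98.2]), np.float64(2.872931168914207))
[276.8 164.2] [204.6 211.1]
[298.  192.2] [223.9 203.5]
[305.8 229.1] [233.1 218.9]
[295.4 249. ] [229.  245.9]
[275.6 241.8] [214.2 271.1]
[258.  214.9] [195.5 281.3]
[251.3 182.7] [183.8 267.4]
[259.7 161.9] [188.8 235.4]
```

```bash
python3 - <<'E'
from h import *
np.set_printoptions(precision=1,suppress=True)
s,d=cam("scene"),cam("side")
for z in (0,15):
  print(z,"scene foot L,bottom,R",[onz(s,(220+x/4,150+y/4),z) for x,y in((95,405),(155,490),(355,440))],"bolts",[onz(s,(220+x/4,150+y/4),z) for x,y in((135,435),(312,405))])
  print(z,"side foot L,B,R",[onz(d,(170+x/4,180+y/4),z) for x,y in((105,392),(225,455),(330,375))],"bolt",onz(d,(236,282),z))
w=cam("wrist");cv2.imwrite("pics/w0.png",w["image"][:,:,::-1])
h=np.array([615,-200,120.]);print(proj(w,h))
E
```

```text
0 scene foot L,bottom,R [array([ 573.6, -138.3,    0. ]), array([ 561.3, -212.2,    0. ]), array([ 664.6, -239. ,    0. ])] bolts [array([ 576.8, -170.8,    0. ]), array([ 664.4, -203.7,    0. ])]
0 side foot L,B,R [array([ 667. , -165.6,    0. ]), array([ 576.7, -159.4,   -0. ]), array([ 553.6, -238. ,    0. ])] bolt [ 575.4 -198.6    0. ]
15 scene foot L,bottom,R [array([ 563.8, -154.8,   15. ]), array([ 551.7, -227. ,   15. ]), array([ 652.8, -253.2,   15. ])] bolts [array([ 566.9, -186.6,   15. ]), array([ 652.5, -218.7,   15. ])]
15 side foot L,B,R [array([ 657.2, -156.4,   15. ]), array([ 568.7, -150.4,   15. ]), array([ 546.1, -227.4,   15. ])] bolt [ 567.4 -188.8   15. ]
(np.float64(-96.09329792474279), np.float64(645.5529560427492))
```

Casting the fork bolts and foot corners onto z = 15 puts the axle's yaw at about -0.3 and the hub at about (611,-202). The stem angle comes out at about +1.28. I'll move above the wheel and take a closer look with the wrist camera.

```bash
python3 -m creep '[[[1.5,-2.3,1,0,0,-1.5],[3,-4.7,2,0,0,-3],[4.5,-7,3,0,0,-4.5],[6,-9.3,3,0,0,-6],[7.5,-11.7,3,0,0,-7.5],[9,-14,3,0,0,-9],[10.5,-16.3,3,0,0,-10.5],[12,-18.7,3,0,0,-12],[13.5,-21,3,0,0,-13.5],[15,-23.3,3,0,0,-15],[16.5,-25.7,3,0,0,-16.5],[17.5,-27,3,0,0,-18],[17.9,-28,3,0,0,-18],[17.9,-28,3,0,0,-18],[17.9,-28,3,0,0,-18],[17.9,-28,3,0,0,-18],[17.9,-28,3,0,0,-18]]]' 85
python3 - <<'E'
from h import *
np.set_printoptions(precision=3,suppress=True)
q=ctrl.sense();print(q["time_s"],q["eef_pos"],q["ee_rot"],q["joints"])
w=cam("wrist");cv2.imwrite("pics/w1.png",w["image"][:,:,::-1]);print(-w["R"].T@w["t"],w["R"])
E
```

```text
time_s: 1.77
eef_pos: [540.9, -91.9, 376.5]
ee_rot: [0.0, 0.81, 0.587, 0.0]
force: [0.7, 1.2, 1.4]
grip_width: 0.996
grip_force: 0.0
1.7667 [540.93  -91.912 376.467] [0.    0.81  0.587 0.   ] [-0.382  0.327  1.291  0.     1.523 -0.066]
[566.979 -12.892 446.412] [[ 0.95  -0.312  0.   ]
 [-0.295 -0.898  0.326]
 [-0.101 -0.31  -0.945]]
```

View pics/w1.png

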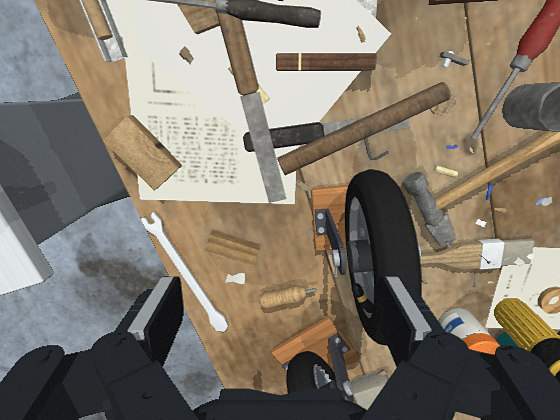

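The wrist view is from partway along the move. The larger tyre runs from about (373,171) to (388,344), its near nut is at (337,262), and the stem's brass is at (362,294). I'll compute the midplane from the tyre's ends, then check the stem again.

```bash
python3 - <<'E'
from h import *
np.set_printoptions(precision=3,suppress=True)
w,s,d=cam("wrist"),cam("scene"),cam("side")
im=w["image"].astype(int)
m=((im.max(2)<45)).astype(np.uint8);m[:, :335]=0;m[:165]=0;m[275:]=0;m[:,430:]=0
for r in range(172,275,10):
    c=np.where(m[r])[0]; print(r,c.min() if len(c) else 0,c.max() if len(c) else 0)
p1=onz(w,(373,171),100);p2=onz(w,(388,344),179);print("ends",p1,p2)
a=(p1-p2)[:2];a/=np.hypot(*a);print("plane yaw->axle",np.arctan2(-a[0],a[1]))
print("nut",onz(w,(337,262),120),tri(w,(337,262),d,(230.5,250)))
for n,A in((1,tri(w,(362,294),d,(237,230))),(2,tri(w,(362,294),s,(274.2,218.8)))):print(n,A)
E
```

```text
172 351 386
182 345 394
192 343 412
202 343 404
212 342 407
222 343 409
232 343 412
242 344 413
252 336 415
262 337 416
272 348 417
ends [ 635.963 -123.469  100.   ] [ 595.676 -267.324  179.   ]
plane yaw->axle -0.27305613400985235
nut [ 573.349 -201.226  120.   ] (array([ 574.729, -200.22 ,  112.361]), np.float64(9.619652407006964))
1 (array([ 588.786, -244.649,  124.051]), np.float64(0.3789346259723135))
2 (array([ 585.412, -236.767,  132.977]), np.float64(6.258361684356299))
```

```bash
python3 - <<'E'
from h import *
np.set_printoptions(precision=3,suppress=True)
q=ctrl.sense();print(q["time_s"],q["eef_pos"],q["ee_rot"],q["joints"],q["dq"])
w=cam("wrist");cv2.imwrite("pics/w2.png",w["image"][:,:,::-1])
np.savez("pics/w2.npz",**{k:w[k] for k in("R","t","fx","fy","cx","cy")})
E
```

```text
1.9667 [540.411 -90.51  375.792] [-0.001  0.81   0.587 -0.   ] [-0.38   0.326  1.294  0.     1.523 -0.063] [ 0.036 -0.039  0.024  0.001 -0.001  0.004]
```

View pics/w2.png

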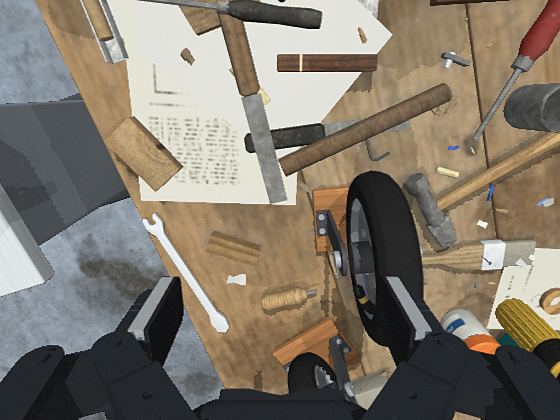

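The arm is at rest, and this picture matches the previous one: tyre from (373,171) to (388,344), nut at about (338,260). I'll check how it agrees with the scene and side results.

```bash
python3 - <<'E'
from h import *
np.set_printoptions(precision=1,suppress=True)
w=np.load("pics/w2.npz")
P=lambda X:np.array(proj(w,np.array(X,float)))
print("nut",P((570.7,-189,120)),"valve",P((582.4,-236.5,133)),"bolts",P((567,-187,15)))
print("foot bolts wrist",onz(w,(321,218),15),onz(w,(324,237),15),onz(w,(338,262),120))
im=cv2.imread("pics/w2.png")[160:350,300:430];cv2.imwrite("pics/w2c.png",cv2.resize(im,None,fx=3,fy=3,interpolation=cv2.INTER_CUBIC))
E
```

```text
nut [335.9 258. ] valve [360.2 298.8] bolts [320.7 221.4]
foot bolts wrist [ 568.7 -182.4   15. ] [ 564.9 -210.4   15. ] [ 571.6 -194.3  120. ]
```

View pics/w2c.png

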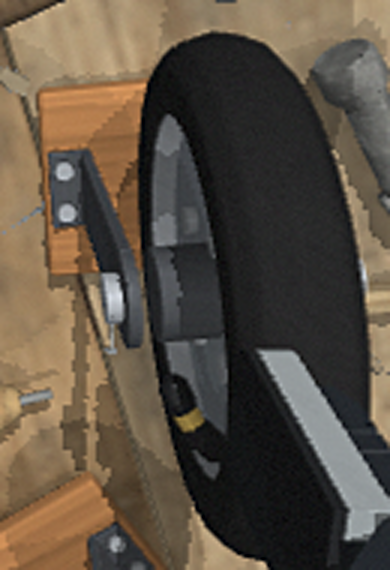

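The nut projects to (336,258) against (338,259) seen, and the brass to (360,299) against (363,298), so the fix holds. That gives hub (613,-203,120), axle yaw -0.29 and stem angle about 1.26. The plan is to pinch the tyre with the tool tilted 36° to the right, swing it to 36° left, then release. I'll test the tilted approach first.

```bash
python3 -m creep '[[[0.2,-1.5,-0.3,1,-0.3,0],[0.4,-3,-0.6,2.1,-0.6,0],[0.6,-4.5,-1,3.1,-0.9,0],[0.8,-6,-1.5,4.2,-1.2,0],[1,-7.5,-2.2,5.2,-1.5,0],[1.2,-8.7,-2.8,6.2,-1.8,0],[1.4,-9.5,-3.1,6.9,-2.1,0],[1.4,-9.5,-3.1,6.9,-2.1,0],[1.4,-9.5,-3.1,6.9,-2.1,0],[1.4,-9.5,-3.1,6.9,-2.1,0],[1.4,-9.5,-3.1,6.9,-2.1,0],[1.4,-9.5,-3.1,6.9,-2.1,0],[1.4,-9.5,-3.1,6.9,-2.1,0]]]' 85
cat > st.py <<'E'
from h import *
from scipy.spatial.transform import Rotation as Ro
np.set_printoptions(precision=2,suppress=True)
q=ctrl.sense();w,x,y,z=q["ee_rot"];R=Ro.from_quat([x,y,z,w]).as_matrix()
a=np.array([.957,-.29,0]);r=np.array([-.29,-.957,0]);h=np.array([613,-203,120.])
p=np.array(q["eef_pos"])-h
print("t",q["time_s"],"pos",q["eef_pos"],"axial",p@a,"right",p@r,"up",p[2],"tilt",np.degrees(np.arctan2(-R[:,2]@r,-R[2,2])),"tool z",R[:,2],"y",R[:,1],"dq",np.abs(q["dq"]).max(),"F",q["force"],"J",q["joints"])
# line of fingers offset from axle
zz=R[:,2];print("miss of axle (in r,up)",(p-(p@zz)*zz)@r, (p-(p@zz)*zz)@a,"R",-p@zz)
E
python3 st.py
```

```text
time_s: 3.1
eef_pos: [575.6, -326.2, 300.1]
ee_rot: [-0.186, 0.769, 0.559, 0.247]
force: [0.2, -0.2, -0.1]
grip_width: 0.997
grip_force: 0.0
t 3.1 pos [ 575.55 -326.18  300.1 ] axial -0.11423480324345055 right 128.74601484741706 up 180.10274634974667 tilt 36.00064555949022 tool z [ 0.17  0.56 -0.81] y [ 0.95 -0.31 -0.01] dq 0.011704291236041324 F [ 0.21 -0.16 -0.14] J [-0.84  0.73  0.95  0.54  1.79 -0.49]
miss of axle (in r,up) -1.3805278788646078 0.07687840335399111 R 221.3830973993269
```

```bash
python3 -m creep '[[[0.15,0.5,-0.72,0,0,0],[0.3,1,-1.45,0,0,0],[0.45,1.5,-2.2,0,0,0],[0.57,1.9,-2.75,0,0,0],[0.66,2.17,-3.14,0,0,0],[0.66,2.17,-3.14,0,0,0],[0.66,2.17,-3.14,0,0,0]]]' 85; python3 st.py; python3 - <<'E'
from h import *
w=cam("wrist");s=cam("side")
cv2.imwrite("pics/w3.png",np.hstack([w["image"][:,:,::-1][150:],s["image"][90:360,120:330,::-1]]))
E
```

```text
time_s: 3.68
eef_pos: [591.9, -273.0, 221.1]
ee_rot: [-0.187, 0.77, 0.559, 0.247]
force: [0.2, -0.2, 0.6]
grip_width: 0.993
grip_force: 0.0
t 3.6833 pos [ 591.92 -272.99  221.05] axial 0.126434150396519 right 73.09533776896346 up 101.05037270973838 tilt 36.04614526404013 tool z [ 0.17  0.56 -0.81] y [ 0.95 -0.31 -0.01] dq 0.026439781088955807 F [ 0.24 -0.19  0.6 ] J [-0.76  0.74  1.13  0.55  1.58 -0.53]
miss of axle (in r,up) -0.29178030790949466 0.21705703481625555 R 124.71654774609674
```

View pics/w3.png

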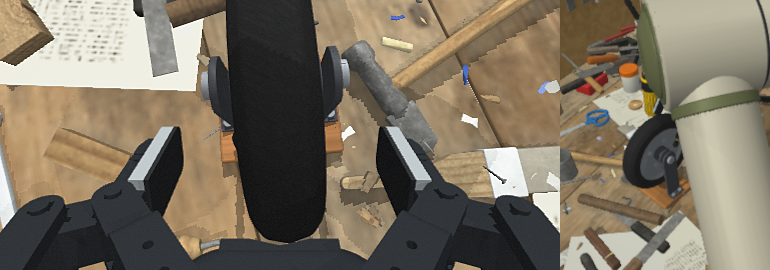

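The tyre runs up the middle of the image at column 277, between pads at about 180 and 380, so it is centred. Next I'll close on it.

```bash
python3 -m creep '[[[0,0,0,0,0,0],[0,0,0,0,0,0],[0,0,0,0,0,0],[0,0,0,0,0,0],[0,0,0,0,0,0],[0,0,0,0,0,0],[0,0,0,0,0,0],[0,0,0,0,0,0],[0,0,0,0,0,0],[0,0,0,0,0,0],[0,0,0,0,0,0],[0,0,0,0,0,0]]]' 20 35
python3 - <<'E'
import numpy as np
r=np.array([-.29,-.957,0])
p=lambda t:124.7*(np.sin(np.radians(t))*r+np.cos(np.radians(t))*np.array([0,0,1]))
for k in range(0,16):
    t=36-5*k; print(5*k,np.round((p(t)-p(36))/25,2),np.round(-k*np.array([.957,-.29]),2))
E
```

```text
time_s: 4.78
eef_pos: [592.2, -273.7, 221.1]
ee_rot: [-0.185, 0.77, 0.559, 0.247]
force: [4.0, -4.0, 1.9]
grip_width: 0.426
grip_force: 35.4
0 [0. 0. 0.] [ 0. -0.]
5 [0.11 0.35 0.24] [-0.96  0.29]
10 [0.22 0.71 0.45] [-1.91  0.58]
15 [0.33 1.1  0.62] [-2.87  0.87]
20 [0.45 1.49 0.76] [-3.83  1.16]
25 [0.57 1.89 0.86] [-4.78  1.45]
30 [0.7  2.31 0.93] [-5.74  1.74]
35 [0.82 2.72 0.95] [-6.7   2.03]
40 [0.95 3.14 0.94] [-7.66  2.32]
45 [1.08 3.55 0.89] [-8.61  2.61]
50 [1.2  3.96 0.8 ] [-9.57  2.9 ]
55 [1.32 4.36 0.68] [-10.53   3.19]
60 [1.44 4.75 0.52] [-11.48   3.48]
65 [1.55 5.12 0.33] [-12.44   3.77]
70 [1.66 5.48 0.1 ] [-13.4    4.06]
75 [ 1.76  5.81 -0.16] [-14.35   4.35]
```

The grip is 36.4 mm wide, so it has the tyre. Now I'll swing through 72°.

```bash
python3 -m creep '[[[0.11,0.35,0.24,-0.96,0.29,0],[0.22,0.71,0.45,-1.91,0.58,0],[0.33,1.1,0.62,-2.87,0.87,0],[0.45,1.49,0.76,-3.83,1.16,0],[0.57,1.89,0.86,-4.78,1.45,0],[0.7,2.31,0.93,-5.74,1.74,0],[0.82,2.72,0.95,-6.7,2.03,0],[0.95,3.14,0.94,-7.66,2.32,0],[1.08,3.55,0.89,-8.61,2.61,0],[1.2,3.96,0.8,-9.57,2.9,0],[1.32,4.36,0.68,-10.53,3.19,0],[1.44,4.75,0.52,-11.48,3.48,0],[1.55,5.12,0.33,-12.44,3.77,0],[1.66,5.48,0.1,-13.4,4.06,0],[1.7,5.61,0,-13.8,4.18,0],[1.7,5.61,0,-13.8,4.18,0],[1.7,5.61,0,-13.8,4.18,0],[1.7,5.61,0,-13.8,4.18,0]]]'; python3 st.py; python3 - <<'E'
from h import *
w=cam("scene");s=cam("side")
a=cv2.resize(w["image"][140:280,200:340,::-1],None,fx=2.8,fy=2.8,interpolation=cv2.INTER_CUBIC);b=cv2.resize(s["image"][160:300,150:290,::-1],None,fx=2.8,fy=2.8,interpolation=cv2.INTER_CUBIC)
cv2.imwrite("pics/s4.png",np.hstack([a,b]))
E
```

```text
time_s: 6.28
eef_pos: [631.0, -129.1, 222.4]
ee_rot: [0.183, 0.769, 0.559, -0.25]
force: [-33.9, 28.2, 26.2]
grip_width: 0.43
grip_force: 51.4
t 6.2833 pos [ 631.01 -129.08  222.43] axial -4.199754445962124 right -75.96696076170568 up 102.4341447524202 tilt -36.100151230429695 tool z [-0.18 -0.56 -0.81] y [ 0.95 -0.31  0.  ] dq 0.004712923093685507 F [-33.9   28.16  26.23] J [-0.22  0.72  1.17 -0.64  1.37  0.27]
miss of axle (in r,up) -0.8645012037671338 -5.568028708707822 R 127.47393746809502
```

View pics/s4.png

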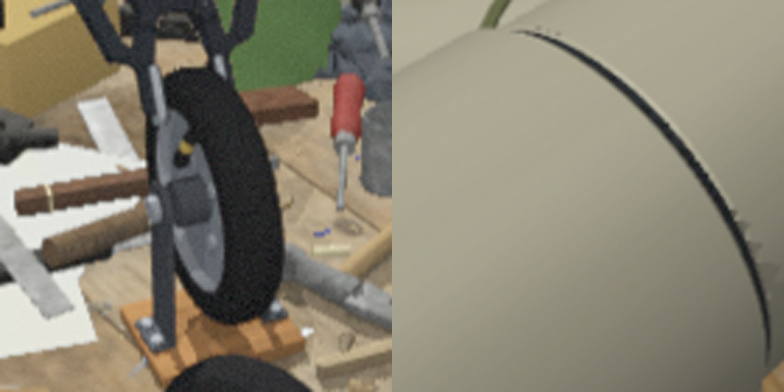

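The stem is now near the top, with the brass at scene (266.4,192.9). The grip is strained, about 40 N along the axle from the yaw error. I'll ease that before opening and compute the stem angle.

```bash
python3 -m creep '[[[-0.08,0.02,0.02,0,0,0],[-0.16,0.05,0.05,0,0,0],[-0.23,0.07,0.08,0,0,0],[-0.23,0.07,0.08,0,0,0],[-0.23,0.07,0.08,0,0,0]]]'; python3 st.py; python3 - <<'E'
from h import *
s=cam("scene");h=np.array([613,-203,120.])
for yaw in(-.25,-.29):
  a=np.array([np.cos(yaw),np.sin(yaw),0]);r=np.array([a[1],-a[0],0])
  for px in((274.2,218.8),(266.4,192.9)):
    o,d=ray(s,px);X=o+d*((h-19*a-o)@a)/(d@a);v=X-h;print(yaw,X,v@r,v[2],np.arctan2(v@r,v[2]))
E
```

```text
time_s: 6.8
eef_pos: [629.5, -129.4, 223.0]
ee_rot: [0.188, 0.769, 0.56, -0.244]
force: [6.6, 9.4, 3.6]
grip_width: 0.429
grip_force: 41.5
t 6.8 pos [ 629.54 -129.36  223.01] axial -5.529997071197752 right -75.26667706983586 up 103.00588238362116 tilt -35.87556700609595 tool z [-0.16 -0.56 -0.81] y [ 0.95 -0.3   0.02] dq 0.00472996791441352 F [6.56 9.37 3.57] J [-0.22  0.71  1.19 -0.64  1.35  0.27]
miss of axle (in r,up) -0.4905203031312383 -4.863698595215063 R 127.60136895938543
-0.25 [ 586.43195014 -230.25143747  127.48571843] 32.977296997606125 7.485718427417055 1.347582763954108
-0.25 [ 596.24144477 -191.83434331  160.00163526] -6.672410544564797 40.00163526293318 -0.16528175552613159
-0.29 [ 584.00789717 -233.70969275  130.39452026] 37.717731315719234 10.394520258623402 1.3018843740183055
-0.29 [ 596.71175099 -191.1382803   159.48280366] -6.708759204287637 39.48280366214311 -0.16830849418899962
```

```bash
python3 -m creep '[[[0,0,0,0,0,0],[0,0,0,0,0,0],[0,0,0,0,0,0],[0,0,0,0,0,0],[0,0,0,0,0,0],[0,0,0,0,0,0],[0,0,0,0,0,0],[0.06,0.2,0.3,0,0,0],[0.2,0.66,0.96,0,0,0],[0.4,1.33,1.9,0,0,0],[0.6,2,2.9,0,0,0],[0.6,2,2.9,0,0,0],[0.6,2,2.9,0,0,0]]]' 85; python3 -m creep '[[[-2,0,1,1,-0.3,0],[-4,0,2,2.4,-0.7,0],[-5,0,3,3.8,-1.1,0],[-6,0,4,5,-1.5,0],[-7,0,4,6,-1.8,0],[-7,0,4,7,-2,0],[-7,0,4,7,-2,0],[-7,0,4,7,-2,0],[-7,0,4,7,-2,0],[-7,0,4,7,-2,0],[-7,0,4,7,-2,0]]]' 85;  python3 - <<'E'
from h import *
w=cam("wrist");a=cam("scene");s=cam("side")
h=np.array([613,-203,120.]);print(proj(w,h),proj(a,h),proj(s,h),ctrl.sense()["joints"])
np.savez("pics/w5.npz",**{k:w[k] for k in("R","t","fx","fy","cx","cy")})
z=lambda c,x,y:cv2.resize(c["image"][y:y+100,x:x+100,::-1],None,fx=3,fy=3,interpolation=cv2.INTER_CUBIC)
cv2.imwrite("pics/s5.png",np.vstack([np.hstack([z(a,225,160),z(s,170,190)]),cv2.resize(w["image"][:,:,::-1],(400,300))[:,:].copy() if 0 else np.hstack([cv2.resize(w["image"][:,:,::-1],(400,300)),np.zeros((300,200,3),np.uint8)])]))
E
```

```text
time_s: 7.93
eef_pos: [644.0, -80.0, 296.7]
ee_rot: [0.188, 0.77, 0.559, -0.245]
force: [-0.4, 0.0, -0.1]
grip_width: 0.992
grip_force: 0.0
time_s: 8.85
eef_pos: [469.1, -80.8, 394.1]
ee_rot: [-0.006, 0.808, 0.589, -0.001]
force: [-0.3, 0.1, -0.3]
grip_width: 0.999
grip_force: 0.0
(np.float64(441.9306163733071), np.float64(242.37523813381588)) (np.float64(277.3822577979069), np.float64(210.74805785118218)) (np.float64(217.78241255847496), np.float64(239.42370156758733)) [-0.41955887  0.15490216  1.46303438  0.00469096  1.53371692 -0.10804126]
```

View pics/s5.png

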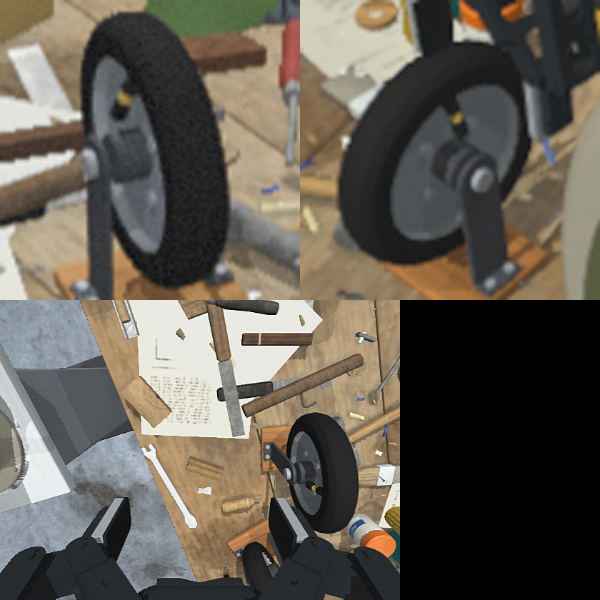

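The wheel stayed where it was when released, with the stem upright. The brass is at scene (266.3,192.7), side (222.3,230) and wrist (442,265). I'll triangulate its angle.

```bash
python3 - <<'E'
from h import *
np.set_printoptions(precision=2,suppress=True)
C={n:cam(n) for n in("scene","side","wrist")};P={}
for n,g in(("scene",(266,193)),("side",(222,230)),("wrist",(442,265))):
    im=cv2.cvtColor(C[n]["image"],cv2.COLOR_RGB2HSV);y,x=np.mgrid[:420,:560]
    m=(im[...,1]>110)&(im[...,2]>70)&(im[...,0]>15)&(im[...,0]<35)&(np.hypot(x-g[0],y-g[1])<9)
    P[n]=(x[m].mean(),y[m].mean());print(n,m.sum(),P[n])
for A,B in(("scene","side"),("wrist","side"),("wrist","scene")):
    v,e=tri(C[A],P[A],C[B],P[B]);print(A,B,v,e)
    for yaw in(-.25,-.3):
        a=np.array([np.cos(yaw),np.sin(yaw),0]);r=np.array([a[1],-a[0],0])
        w=v-np.array([570.7,-188.9,120]);print(" along from nut",w@a,"right",w@r,"up",w[2],"ang",np.arctan2(w@r,w[2]))
E
```

```text
scene 15 (np.float64(266.2), np.float64(192.33333333333334))
side 11 (np.float64(221.8181818181818), np.float64(228.8181818181818))
wrist 51 (np.float64(439.4313725490196), np.float64(261.7843137254902))
scene side [ 592.07 -197.37  165.49] 0.02365880609846092
 along from nut 22.804143576111077 right 2.9166053738250834 up 45.48576653198444 ang 0.06403361278311381
 along from nut 22.921413848399308 right 1.7732282247138533 up 45.48576653198444 ang 0.038964513025395324
wrist side [ 591.85 -196.9   165.81] 0.32336273002273347
 along from nut 22.470394285355283 right 2.5219018584198665 up 45.807350435682395 ang 0.05499900116857038
 along from nut 22.568354703542155 right 1.3956984982207372 up 45.807350435682395 ang 0.03045945302083267
wrist scene [ 592.16 -197.12  165.28] 0.1867560166844603
 along from nut 22.821868832995474 right 2.6545308869163144 up 45.28315674707312 ang 0.058553702203497635
 along from nut 22.92601868818543 right 1.5105953690566518 up 45.28315674707312 ang 0.03334651366459371
```

The angle is about 0.05 rad, well inside 0.22. The arm is clear, and all three views agree.

```bash
python3 -c "
from rig import ctrl
print(ctrl.sense()['time_s'],ctrl.finish_job())"
```

```text
the job is handed in; nothing more can be done
9.15 None
```

I turned the larger wheel until its valve stem was at the top, about 0.05 rad from vertical by my measurement. It is standing still with the arm clear, the arm kept clear of the smaller wheel, and I handed the job in at 9.15 s; no verdict came back.

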